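# Walk a stuck shaker platform off its studs

### The arm

A 6-joint arm with a two-finger parallel gripper is mounted at the origin on the work surface. World frame = base frame: x ahead of the robot, y to its left, z up, the work surface at z = 0. Lengths are in m, angles in rad, forces in N, time in s.
With the tool pointing down it reaches from about 0.325 to 0.85 m from the base axis. Payload 15.5 kg.
Tool frame: the origin (TCP) lies between the finger pads; the fingertips stand 25 mm ahead of it and the grasp point (between the pads) lies 6 mm ahead of it; z points along the fingers, y is the line along which they close (so a half turn about z gives the same grasp; the last joint's range is limited). The gripper opens to 91 mm and grips with 3 to 60 N. Pads are 32 mm wide; open, the fingers measure 118 mm over their backs; the gripper's body (76 mm by 178 mm) begins 60 mm behind the grasp point.
Start: joints at [-0.096, 0.494, 1.345, -0, 1.302, -0.096], TCP at [0.625, 0, 0.239] pointing down, gripper open.
Joint ranges: [-2.91, 2.91], [-0.82, 2.16], [0.22, 2.67], [-1.22, 4.37], [0.12, 2.79], [-3.08, 3.08]. Speed limits (rad/s): [1.89, 1.89, 2.57, 3.01, 3.01, 3.01].

### API

Orientations are given as a unit quaternion [x, y, z, w].
In Python, from cell import robot gives the robot as it stands.
- The arm moves only by the shell command python3 -m inch 'ROWS' [FORCE]. ROWS is JSON, a list of rows, each an object of numbers: "claw": the opening, from 0 (shut) to 1 (fully open); "tx", "ty", "tz": the shift along the tool's x, y, z in m; "ax", "ay", "az": the turn, a rotation vector about the tool's x, y, z in rad. A call has 1 to 8 rows; each row is the pose to reach, as a shift and turn from the pose commanded when the call began, along the tool's axes at that moment; what a row does not reach only later rows make up. A row lasts 1/8 s, in which the tool goes at most 62.5 mm and 10.7 degrees, less where a joint would pass 70% of its speed; a pose out of reach is approached as far as the arm can. A call with a gripper value outside its range is refused whole. The fingers move at their own pace and stop on an object; FORCE is the grip in N (left out, the last holds). Time passes only in rows, so rows that repeat a pose let the fingers close. It gives the time, the measured TCP pose, the force, the opening and the grip force at its end, in the units of the state.
- robot.state(): the state, without advancing time (a new reading comes with each control period).
- robot.grab_frame(name): name is "scene" or "side" or "wrist"; returns (picture, depth): 384x512x3 uint8, red, green, blue; 384x512 float32, m along the optical axis (not along the pixel's ray), 0 where there is no reading.
- robot.camera_params(name): a dict with "intrinsics" (3x3 intrinsics, pixels), "T" (4x4, takes a point from camera to world coordinates). Camera axes: x right, y up, looking along -z (the intrinsics and any distortion apply to the point x, -y, -z); pixel columns grow to the right and rows downward; lengths in m; the calibration is good to about 2 mm. A picture is of the moment at which its call begins: read the wrist's pose just before it. camera_params takes no time and is no camera call; for the wrist camera it gives the pose at the moment of the call.
- robot.hand_in(): hands the job in; it is judged then, once.
Trained networks look in the newest picture that a camera, given by its name, has taken for a name from the list of things; names that differ only in an ending like _2 or _b are one class to them, and where a whole thing is asked for, a point or a joint stands for the part that bears it (a point fixed in the world has none). Each returns a list of dicts, best first, with "p" (0 to 1); they miss things now and then, are a little off and sometimes report something else, mostly with a low value. They report only what shows in the picture. A call takes as long as a camera call.
- robot.spot_in(name, camera): "centre" ([x, y, z] in m, in world coordinates, good to about 4 mm: the middle of the surface that is visible of it).
The state is a dict: "time": time; "qpos": joint angles; "joint_vel": joint speeds; "effort": joint torques, N m; "ee_pos": TCP position; "ee_rot": TCP orientation; "wrist_force": force on the tool from outside, world axes, zero at the start; "moment": the same for the moment, N m; "width": opening from 0.0 (shut) to 1.0 (fully open); "grasp_force": force on a finger pad.
Only numpy, scipy, OpenCV 4.12 (cv2) and the standard library are available. Lean on these libraries where they do the work, as an engineer would, in place of code of your own. Each camera call takes 0.05 s, during which the arm holds its last target. There are 200 camera calls.

### The job

The platform in the bench shaking incubator has dried fast on its studs. Lift the hood past its balance point so the struts hold it open, then use the mallet, not the hand, to tap the two upright front tabs lightly, left and right in turn and a few millimetres at a time so that the platform stays nearly square, until both ends have gone fully back to their stops. Stand the mallet back upright on its mat, leave the hood open, and disturb nothing else on the bench.

Things in the scene. Friction and masses are not known exactly. Their poses are not given: they have to be found in the camera images.
- incubator: White bench shaking incubator, fixed: base 320 (x) x 330 (y) x 85 mm, hood closed over it to 193 mm high. Origin: centre of its underside, on the bench; x points to its back, y to its left, z up; its front (display, hood bar) faces -x. Under the hood, in front of the platform and between the tabs, a black hood catch stands on the base: x = -137 to -119, y = -25 to 25 mm, up to z = 128 mm.
- hood_bar (a point): Middle of the hood's pull bar: round steel, 11 mm diameter, 130 mm long along the incubator's y, 35 mm in front of the hood's front face, on two posts 55 mm either side. Shut: at x = -190, y = 0, z = 168 mm in the incubator's frame, 25 mm below the hood's top. Moves with the hood; its axes are parallel to the incubator's when shut and tilt about y by the opening angle.
- hood_top (a point): Middle of the hood's top (shut: x = -5, y = 0, z = 193 mm in the incubator's frame). Hood 0.8 kg, two gas struts, hinge line along y at x = +145, z = 90 mm there; opens 1.3 rad to its stop. Shut it takes about 2 N up at the bar; it falls shut below 0.4 rad; let go at 0.5 (bar at z = 322 mm) it swings slowly fully open in about 3 s, the bar first rising at about 0.05 m/s, and stays.
- left_tab (a point): Centre of the front face of the platform's left (+y) upright tab, 60 mm wide (y), 6 thick, from z = 93 to 139 mm. In the incubator's frame this point is at y = 85, z = 119 and x = -100 mm locked (start: -100 to -96), -82 mm fully back at its stop. Under the hood. About 6 N on it towards +x slides this end back, turning the platform about the other end; it stays where it is left.
- right_tab (a point): The same on the right (y = -85 mm): same sizes, travel and force.
- platform: Aluminium platform plate, 200 (x) x 240 (y) x 5 mm, top at z = 98 mm, with the two front tabs, clamps and one small flask; it sits in slots on four headed studs and can only slide back 18 mm. Origin at its front left stud (30 mm behind and level in y with the left tab, z = 96 mm); axes parallel to the incubator's when square. One end leading by 11 mm turns it 0.065 rad, which would bend the studs.
- mallet: Mallet standing on its head, handle up, 0.2 to 0.35 kg: white nylon head 90 (x, between its two striking faces) x 45 x 45 mm, square wooden handle 26 x 26 mm rising from the head's middle to 140 mm. Origin: centre of the head's underside; z up along the handle; the head's centre is at z = 22 mm, striking faces at x = +-45 mm.
- mat: Thin black rubber mat, fixed on the bench left or right of the incubator, 150 x 150 x 3 mm; the mallet stands near its middle. Origin: centre of its underside.
- tall_bottle: Amber glass bottle, 64 mm diameter, 200 mm tall, beside the mat. Origin: centre of its underside.
- jar: White jar, 72 mm diameter, 85 mm tall, beside the mat. Origin: centre of its underside.
- tube_rack: White tube rack with capped tubes, 70 (x) x 160 (y) mm, 98 mm high, on the other side of the incubator from the mat. Origin: centre of its underside.
- beaker: Glass beaker, 72 mm diameter, 100 mm tall, beside the tube rack. Origin: centre of its underside.
- carton: Cardboard carton 90 x 130 x 60 mm on the bench nearer the robot. Origin: centre of its underside.
- spanner: Steel spanner 160 mm long along its x, lying on the bench nearer the robot. Origin: its middle.

How it is judged:
On the way, in this order (a step that is already met when the one before it is completed fails the run):
1. the hood stands open on its struts and has been let go (angle between hood_bar's own z axis and vertical above 1.1 rad and distance between the grasp point and hood_bar above 0.08 m), for 0.2 s.
2. both ends of the platform are at least half way back (x of each of left_tab, right_tab in the frame of incubator above -0.091 m), for 0.1 s.
At the end, for the whole second after the job is handed in: Both tabs are at least 15 mm of their 18 mm back from the locked position, the hood stands open (over 1.1 rad), and the mallet stands upright (within 0.1 rad), at rest and released on its mat, its middle within 60 mm of the mat's (x of each of left_tab, right_tab in the frame of incubator above -0.085 m and angle between hood_bar's own z axis and vertical above 1.1 rad and horizontal distance between mallet and mat below 0.06 m and angle between mallet's own z axis and vertical below 0.1 rad and z of mallet in the frame of mat below 0.008 m and linear speed of mallet below 0.02 m/s); the robot touches nothing.
It fails at once if the platform is cocked: one end gets more than 11 mm ahead of the other (0.065 rad) (angle between the x axis of platform and the x axis of incubator, either way round above 0.065 rad).
It fails at once if the platform is pushed by the hand or arm instead of the mallet (over 2 N) (contact force between any of the fingers, the arm and platform above 2 N).
It fails at once if a tap is not light: the mallet strikes the platform with more than 50 N (contact force between mallet and platform above 50 N).
It fails at once if a bystander is shifted by more than 25 mm or tipped (distance of any of tall_bottle, jar, tube_rack, beaker, carton, spanner from where it was at the start of the episode above 0.025 m or angle between any of tall_bottle, jar, tube_rack, beaker's own z axis and vertical above 0.3 rad).
It also fails if it takes over 72 s, if anything falls off the work surface, if the arm or the gripper's body presses on something with over 40 N, if the wrist force passes 120 N, or if a joint passes its speed limit or range.

## Working session

There is one attempt and no reset: what is moved stays moved. The work goes in short steps, Python scripts to look and compute and a shell command to move; the robot and the scene stay as the last step left them, time stands still between calls to the robot, and variables do not carry over. Pictures are saved under pics/ and viewed, at most 10 in all, crops included, and the job is handed in when it is done.

```bash
ls; mkdir -p pics; cat > h.py <<'E'
import numpy as np, cv2
from cell import robot
from scipy.spatial.transform import Rotation as R
def cloud(n):
    im,d=robot.grab_frame(n); p=robot.camera_params(n); K=np.array(p["intrinsics"]); T=np.array(p["T"])
    v,u=np.mgrid[:384,:512]; x=(u-K[0,2])/K[0,0]*d; y=(v-K[1,2])/K[1,1]*d
    P=np.stack([x,-y,-d],-1)@T[:3,:3].T+T[:3,3]; P[d==0]=np.nan
    return im,P
E
python3 - <<'E'
from h import *
s=robot.state(); print({k:np.round(v,3) for k,v in s.items()})
ims=[]
for c in("scene","side"):
    im,P=cloud(c); ims.append(im); np.save(c+".npy",P)
    T=np.array(robot.camera_params(c)["T"]); print(c,T[:3,3].round(3),(-T[:3,2]).round(2))
    for n in "incubator hood_bar hood_top mallet mat tall_bottle jar tube_rack beaker carton spanner".split():
        r=robot.spot_in(n,c); print(c,n,[(np.round(q["centre"],3).tolist(),round(q["p"],2)) for q in r[:2]])
cv2.imwrite("pics/a.png",cv2.resize(np.vstack(ims),(800,600*2))[:,:,::-1][::1][:600]);cv2.imwrite("pics/a.png",cv2.resize(np.hstack(ims),(800,300))[:,:,::-1])
cv2.imwrite("pics/scene.png",ims[0][:,:,::-1]);cv2.imwrite("pics/side.png",ims[1][:,:,::-1])
E
```

```text
pics
{'time': np.float64(0.0), 'qpos': array([-0.095,  0.494,  1.346,  0.   ,  1.302, -0.096]), 'joint_vel': array([ 0.   ,  0.001,  0.001,  0.001, -0.001, -0.   ]), 'effort': array([-1.0000e-03, -8.7881e+01, -3.8186e+01,  7.1000e-02,  5.3000e-02,
       -0.0000e+00]), 'ee_pos': array([0.625, 0.   , 0.238]), 'ee_rot': array([ 0.707,  0.707, -0.   , -0.   ]), 'wrist_force': array([-0.334, -0.382,  0.94 ]), 'moment': array([-0.033,  0.003,  0.049]), 'grasp_force': np.float64(0.0), 'width': np.float64(0.997)}
scene [0.461 0.81  0.905] [ 0.04 -0.72 -0.7 ]
scene incubator [([0.62, 0.129, 0.191], 0.59)]
scene hood_bar [([0.623, 0.09, 0.19], 0.97)]
scene hood_top [([0.622, 0.088, 0.19], 0.7), ([0.388, 0.149, 0.004], 0.42)]
scene mallet [([0.477, 0.429, 0.041], 0.74)]
scene mat [([0.485, 0.444, 0.005], 0.95)]
scene tall_bottle [([0.595, 0.439, 0.124], 0.94)]
scene jar [([0.349, 0.397, 0.077], 0.93), ([0.595, 0.443, 0.125], 0.68)]
scene tube_rack [([0.495, -0.385, 0.059], 0.84)]
scene beaker [([0.606, -0.454, 0.084], 0.57)]
scene carton [([0.367, -0.2, 0.066], 0.98), ([0.597, 0.441, 0.128], 0.43)]
scene spanner [([0.388, 0.147, 0.005], 0.67)]
side [-0.324 -1.21   1.009] [ 0.48  0.71 -0.51]
side incubator []
side hood_bar [([0.575, -0.065, 0.194], 0.91)]
side hood_top [([0.578, -0.068, 0.192], 0.94), ([0.591, 0.397, 0.094], 0.58)]
side mallet [([0.474, 0.403, 0.05], 0.83), ([0.59, 0.395, 0.094], 0.22)]
side mat [([0.457, 0.382, 0.004], 0.75), ([0.558, -0.089, 0.16], 0.4)]
side tall_bottle [([0.591, 0.398, 0.094], 0.92)]
side jar [([0.334, 0.354, 0.058], 0.66)]
side tube_rack [([0.49, -0.422, 0.059], 0.6)]
side beaker [([0.596, -0.484, 0.07], 0.96)]
side carton [([0.38, 0.116, 0.006], 0.38), ([0.574, -0.07, 0.191], 0.36)]
side spanner [([0.38, 0.119, 0.006], 0.45)]
```

View pics/scene.png

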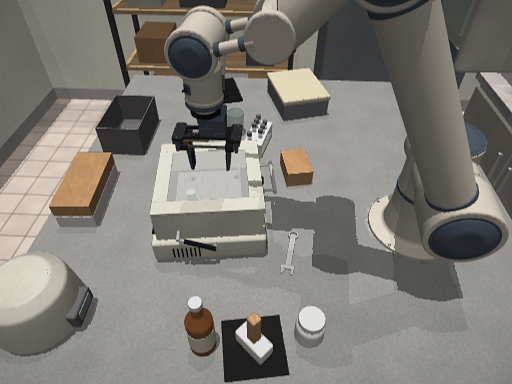

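View pics/side.png

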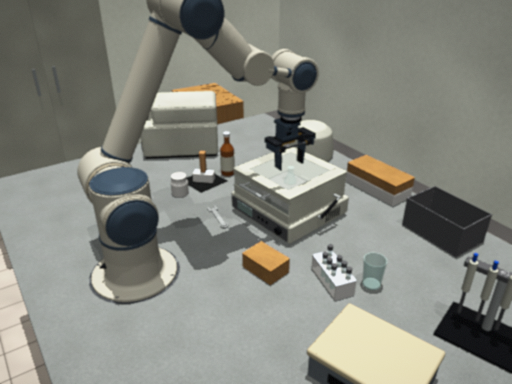

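```bash
python3 - <<'E'
import numpy as np,cv2
for c in("scene","side"):
    P=np.load(c+".npy").reshape(-1,3)
    def box(m,n):
        q=P[m]; 
        if len(q)<20: print(c,n,len(q));return
        r=cv2.minAreaRect(q[:,:2].astype(np.float32)*1000); print(c,n,len(q),np.round(r[0],1),np.round(r[1],1),round(r[2],2),"z",q[:,2].mean().round(4))
    x,y,z=P.T
    top=(z>.186)&(z<.2)&(x>.4)&(x<.85)&(abs(y)<.2)
    box(top,"top")
    bar=(z>.15)&(z<.182)&(x>.33)&(x<.56)&(abs(y)<.2); box(bar,"frontstuff")
    box((z>.13)&(z<.15)&(x>.4)&(x<.56)&(y>.3)&(y<.55),"handle")
    box((z>.035)&(z<.055)&(x>.4)&(x<.545)&(y>.33)&(y<.52),"head")
    box((z>.001)&(z<.01)&(x>.38)&(x<.6)&(y>.3)&(y<.55),"bench+mat")
    box((z>.19)&(z<.21)&(x>.5)&(y>.3)&(y<.55),"bottle")
    box((z>.08)&(z<.09)&(x<.45)&(y>.3)&(y<.55),"jar")
E
```

```text
scene top 6833 [633.4   9. ] [300.3 305.8] 7.31 z 0.1905
scene frontstuff 459 [480.   43.9] [252.1  86.4] 71.59 z 0.1674
scene handle 150 [480.7 419.5] [25.6 26.1] 46.97 z 0.1399
scene head 541 [480.4 419.6] [45.5 90.3] 49.02 z 0.0456
scene bench+mat 2215 [489.5 404.8] [221.2 205.3] 1.14 z 0.0026
scene bottle 165 [603.  420.3] [27.8 29.1] 3.56 z 0.1979
scene jar 532 [346.4 381.5] [62.4 61.3] 69.98 z 0.0837
side top 2935 [629.8   4.8] [309.3 312. ] 8.18 z 0.1923
side frontstuff 598 [475.7 -22.8] [ 81.6 307.6] 16.69 z 0.1673
side handle 31 [478.3 412.5] [27.8 25.3] 39.01 z 0.1381
side head 125 [479.8 413.4] [59.6 85.6] 49.04 z 0.0453
side bench+mat 475 [490.1 424.6] [248.8 217.7] 89.41 z 0.0037
side bottle 155 [1455.2  363.6] [1728.6  244.4] 4.1 z 0.1994
side jar 93 [344.6 375.9] [70.5 57.5] 65.18 z 0.0844
```

The scene picture shows the closed incubator centred near (210,200), with the bar on the robot side at about (268,178). The mallet is on its mat at (255,340), between the bottle (200,330) and the jar (312,322). The side picture agrees. Next I'll fit the incubator yaw, the bar and the mat.

```bash
python3 - <<'E'
import numpy as np,cv2
for c in("scene","side"):
    P=np.load(c+".npy"); im=cv2.imread(f"pics/{c}.png"); Q=P.reshape(-1,3)
    yaw=np.radians(7.7); c0=np.array([.6365,.0075]); 
    L=Q.copy(); d=Q[:,:2]-c0; L[:,0]=d@[np.cos(yaw),np.sin(yaw)]; L[:,1]=d@[-np.sin(yaw),np.cos(yaw)]
    b=(L[:,2]>.155)&(L[:,2]<.18)&(L[:,0]<-.175)&(L[:,0]>-.21)&(abs(L[:,1])<.09)
    q=L[b]; A=np.polyfit(q[:,1],q[:,0],1); print(c,"bar n",len(q),"slope,x0",A,"y range",q[:,1].min(),q[:,1].max(),"z max",q[:,2].max(), "x med",np.median(q[:,0]))
    t=(L[:,2]>.186)&(L[:,2]<.2)&(abs(L[:,0])<.2)&(abs(L[:,1])<.2); q=L[t]; print(" top x",np.percentile(q[:,0],[.5,99.5]),"y",np.percentile(q[:,1],[.5,99.5]))
    m=(im.max(2).reshape(-1)<45)&(Q[:,2]<.012)&(abs(Q[:,0]-.49)<.15)&(abs(Q[:,1]-.42)<.15)
    r=cv2.minAreaRect(Q[m][:,:2].astype(np.float32)*1000); print(" mat",m.sum(),r)
    for n,lo,hi,x,y in (("carton",.05,.07,.38,-.2),("rack",.06,.12,.5,-.4),("beaker",.06,.11,.6,-.47)):
        m=(Q[:,2]>lo)&(Q[:,2]<hi)&(abs(Q[:,0]-x)<.09)&(abs(Q[:,1]-y)<.09); print(" ",n,Q[m].mean(0).round(3))
E
```

```text
scene bar n 138 slope,x0 [ 0.00163679 -0.18616788] y range -0.06417748495704961 0.07220476724405675 z max 0.17444002557293126 x med -0.18619753369682085
 top x [-0.15117323  0.14529079] y [-0.14567432  0.15225395]
 mat 2591 ((480.786376953125, 417.5992431640625), (148.3788299560547, 150.336669921875), 9.449085235595703)
  carton [ 0.365 -0.218  0.058]
  rack [ 0.522 -0.398  0.082]
  beaker [ 0.584 -0.456  0.082]
side bar n 105 slope,x0 [ 0.00146381 -0.19035216] y range -0.07135595248823179 0.06529799147995179 z max 0.17718598445996836 x med -0.1913966429292901
 top x [-0.15710775  0.14225327] y [-0.15385844  0.14611894]
 mat 217 ((480.1545715332031, 410.1062927246094), (141.38519287109375, 136.03570556640625), 5.534919261932373)
  carton [ 0.361 -0.231  0.06 ]
  rack [ 0.51  -0.416  0.078]
  beaker [ 0.581 -0.463  0.083]
```

```bash
python3 -m inch '[{"claw":0.3,"tx":-0.006,"ty":-0.059,"az":-0.05},{"claw":0.3,"tx":-0.012,"ty":-0.118,"az":-0.1},{"claw":0.3,"tx":-0.018,"ty":-0.177,"az":-0.136},{"claw":0.3,"tx":-0.018,"ty":-0.177,"az":-0.136},{"claw":0.3,"tx":-0.018,"ty":-0.177,"az":-0.136},{"claw":0.3,"tx":-0.018,"ty":-0.177,"az":-0.136}]' 15
python3 - <<'E'
from h import *
s=robot.state();im,P=cloud("wrist"); cv2.imwrite("pics/w1.png",im[:,:,::-1])
print(s["ee_pos"],R.from_quat(s["ee_rot"]).as_matrix().round(3),s["width"])
Q=P.reshape(-1,3);yaw=np.radians(7.7); d=Q[:,:2]-[.6365,.0075]
L=np.c_[d@[np.cos(yaw),np.sin(yaw)],d@[-np.sin(yaw),np.cos(yaw)],Q[:,2]]
b=(L[:,2]>.155)&(L[:,2]<.18)&(L[:,0]<-.17)&(L[:,0]>-.21)&(abs(L[:,1])<.09);q=L[b]
if len(q)>10:print(len(q),np.polyfit(q[:,1],q[:,0],1),q.min(0),q.max(0))
e=np.array(s["ee_pos"][:2])-[.6365,.0075];print("tcp inc",e@[np.cos(yaw),np.sin(yaw)],e@[-np.sin(yaw),np.cos(yaw)])
print(robot.spot_in("hood_bar","wrist"))
E
```

```text
[ 6.24989320e-01 -5.87109186e-06  2.38909628e-01] [[-0.  1. -0.]
 [ 1.  0. -0.]
 [-0. -0. -1.]] 0.9984699720733465
1491 [ 0.13183114 -0.18736535] [-0.19389169 -0.01513283  0.16382812] [-0.17005838  0.05980102  0.17463999]
tcp inc -0.012412574010584302 -0.005895919981929569
[{'centre': [0.6267, 0.061, 0.1917], 'p': 0.75}]schema error: expected keys claw, tx, ty, tz, ax, ay, az
```

View pics/w1.png

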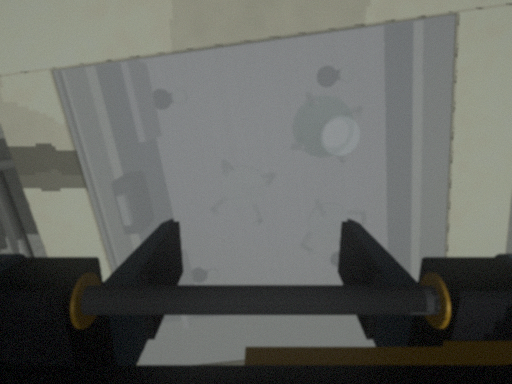

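The wrist picture looks down through the hood window, with the flask at (340,130) and the bar at the left edge near (10,220). The move was refused because every row needs all the keys, so I'll send it again.

```bash
python3 -m inch '[{"claw":0.3,"tx":-0.006,"ty":-0.059,"tz":0,"ax":0,"ay":0,"az":-0.05},{"claw":0.3,"tx":-0.012,"ty":-0.118,"tz":0,"ax":0,"ay":0,"az":-0.1},{"claw":0.3,"tx":-0.018,"ty":-0.177,"tz":0,"ax":0,"ay":0,"az":-0.136},{"claw":0.3,"tx":-0.018,"ty":-0.177,"tz":0,"ax":0,"ay":0,"az":-0.136},{"claw":0.3,"tx":-0.018,"ty":-0.177,"tz":0,"ax":0,"ay":0,"az":-0.136},{"claw":0.3,"tx":-0.018,"ty":-0.177,"tz":0,"ax":0,"ay":0,"az":-0.136}]' 15
cat >> h.py <<'E'
yaw=np.radians(7.75); C0=np.array([.6365,.0075]); X=np.array([np.cos(yaw),np.sin(yaw)]); Y=np.array([-np.sin(yaw),np.cos(yaw)])
def inc(Q):
    Q=np.asarray(Q).reshape(-1,3); d=Q[:,:2]-C0; return np.c_[d@X,d@Y,Q[:,2]]
def st():
    s=robot.state(); M=R.from_quat(s["ee_rot"]).as_matrix()
    print("t",round(float(s["time"]),2),"tcp",np.round(s["ee_pos"],4),"inc",inc(s["ee_pos"]).round(4)[0],"yaw_of_tool_y",np.degrees(np.arctan2(M[1,1],M[0,1])).round(2),"zax",M[:,2].round(3),"w",round(float(s["width"]),3),"F",np.round(s["wrist_force"],1),"g",round(float(s["grasp_force"]),1)); return s
E
python3 - <<'E'
from h import *
st();im,P=cloud("wrist"); cv2.imwrite("pics/w2.png",im[:,:,::-1])
L=inc(P);b=(L[:,2]>.16)&(L[:,2]<.18)&(L[:,0]<-.17)&(L[:,0]>-.21)&(abs(L[:,1])<.065);q=L[b]
print(len(q),q.min(0),q.max(0),np.median(q,0))
h=q[q[:,2]>np.percentile(q[:,2],80)];print("crest",np.polyfit(h[:,1],h[:,0],1),len(h))
E
```

```text
time: 2.05
ee_pos: [0.4492, -0.0181, 0.239]
ee_rot: [0.657, 0.754, 0.0, 0.0]
wrist_force: [-0.1, -0.1, 0.3]
width: 0.381
grasp_force: 0.0
t 2.05 tcp [ 0.4492 -0.0181  0.239 ] inc [-1.89e-01 -1.00e-04  2.39e-01] yaw_of_tool_y 7.79 zax [ 0.001 -0.    -1.   ] w 0.381 F [-0.1 -0.1  0.3] g 0.0
2815 [-0.19478063 -0.05272356  0.16584553] [-0.17008306  0.06499785  0.17489877] [-0.18880875  0.01692132  0.17200038]
crest [ 0.00708855 -0.18945257] 563
```

View pics/w2.png

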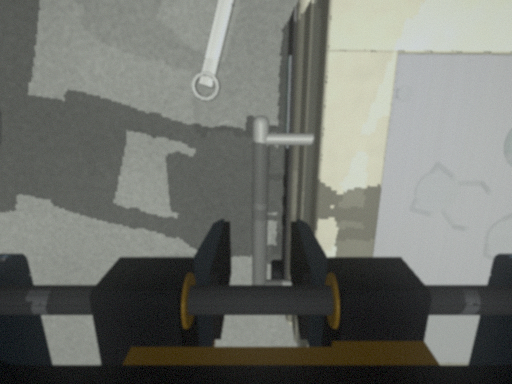

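The wrist picture shows the bar at column 260, midway between the fingers (220 and 295) and clear of the hood edge at column 320. I'll descend and grip.

```bash
python3 -m inch '[{"claw":0.3,"tx":0,"ty":0,"tz":0,"ax":0,"ay":0,"az":0},{"claw":0.3,"tx":0,"ty":0,"tz":0.02,"ax":0,"ay":0,"az":0},{"claw":0.3,"tx":0,"ty":0,"tz":0.045,"ax":0,"ay":0,"az":0},{"claw":0.3,"tx":0,"ty":0,"tz":0.066,"ax":0,"ay":0,"az":0},{"claw":0.0,"tx":0,"ty":0,"tz":0.066,"ax":0,"ay":0,"az":0},{"claw":0.0,"tx":0,"ty":0,"tz":0.066,"ax":0,"ay":0,"az":0},{"claw":0.0,"tx":0,"ty":0,"tz":0.066,"ax":0,"ay":0,"az":0},{"claw":0.0,"tx":0,"ty":0,"tz":0.066,"ax":0,"ay":0,"az":0}]' 15
```

```text
time: 3.1
ee_pos: [0.449, -0.018, 0.1737]
ee_rot: [0.657, 0.753, 0.001, 0.001]
wrist_force: [4.6, 2.7, -2.2]
width: 0.113
grasp_force: 15.0
```

```bash
python3 -m inch '[{"claw":0.0,"tx":0,"ty":0.004,"tz":-0.017,"ax":0,"ay":0,"az":0},{"claw":0.0,"tx":0,"ty":0.009,"tz":-0.033,"ax":0,"ay":0,"az":0},{"claw":0.0,"tx":0,"ty":0.015,"tz":-0.049,"ax":0,"ay":0,"az":0},{"claw":0.0,"tx":0,"ty":0.022,"tz":-0.065,"ax":0,"ay":0,"az":0},{"claw":0.0,"tx":0,"ty":0.030,"tz":-0.0805,"ax":0,"ay":0,"az":0},{"claw":0.0,"tx":0,"ty":0.038,"tz":-0.0955,"ax":0,"ay":0,"az":0},{"claw":0.0,"tx":0,"ty":0.047,"tz":-0.110,"ax":0,"ay":0,"az":0},{"claw":0.0,"tx":0,"ty":0.057,"tz":-0.1245,"ax":0,"ay":0,"az":0}]'
```

```text
time: 4.1
ee_pos: [0.5069, -0.0105, 0.2987]
ee_rot: [0.657, 0.753, 0.002, 0.002]
wrist_force: [22.6, 0.2, -18.6]
width: 0.119
grasp_force: 15.0
```

```bash
python3 -m inch '[{"claw":0.0,"tx":0,"ty":0.012,"tz":-0.012,"ax":0,"ay":0,"az":0},{"claw":0.0,"tx":0,"ty":0.024,"tz":-0.0247,"ax":0,"ay":0,"az":0},{"claw":0.0,"tx":0,"ty":0.036,"tz":-0.0373,"ax":0,"ay":0,"az":0},{"claw":0.0,"tx":0,"ty":0.0483,"tz":-0.0492,"ax":0,"ay":0,"az":0},{"claw":0.0,"tx":0,"ty":0.0612,"tz":-0.0605,"ax":0,"ay":0,"az":0},{"claw":0.0,"tx":0,"ty":0.0612,"tz":-0.0605,"ax":0,"ay":0,"az":0}]'
```

```text
time: 4.85
ee_pos: [0.5654, -0.0026, 0.3598]
ee_rot: [0.658, 0.753, -0.0, 0.001]
wrist_force: [-6.1, -5.7, 8.4]
width: 0.112
grasp_force: 15.0
```

```bash
python3 -m inch '[{"claw":0.22,"tx":0,"ty":0.001,"tz":-0.002,"ax":0,"ay":0,"az":0},{"claw":0.22,"tx":0,"ty":0.004,"tz":-0.040,"ax":0,"ay":0,"az":0},{"claw":0.22,"tx":0,"ty":0.006,"tz":-0.095,"ax":0,"ay":0,"az":0},{"claw":0.5,"tx":0.03,"ty":-0.03,"tz":-0.12,"ax":0,"ay":0,"az":0},{"claw":0.6,"tx":0.08,"ty":-0.06,"tz":-0.12,"ax":0,"ay":0,"az":0},{"claw":0.6,"tx":0.13,"ty":-0.09,"tz":-0.12,"ax":0,"ay":0,"az":0},{"claw":0.6,"tx":0.19,"ty":-0.10,"tz":-0.12,"ax":0,"ay":0,"az":0},{"claw":0.6,"tx":0.24,"ty":-0.10,"tz":-0.12,"ax":0,"ay":0,"az":0}]'
python3 - <<'E'
from h import *
st();im,P=cloud("scene");cv2.imwrite("pics/s2.png",im[:,:,::-1])
E
```

```text
time: 5.85
ee_pos: [0.4319, 0.2239, 0.4788]
ee_rot: [0.657, 0.754, 0.001, 0.0]
wrist_force: [0.4, -0.4, 0.2]
width: 0.601
grasp_force: 0.0
t 5.85 tcp [0.4319 0.2239 0.4788] inc [-0.1736  0.242   0.4788] yaw_of_tool_y 7.82 zax [ 0.001  0.001 -1.   ] w 0.601 F [ 0.4 -0.4  0.2] g 0.0
```

View pics/s2.png

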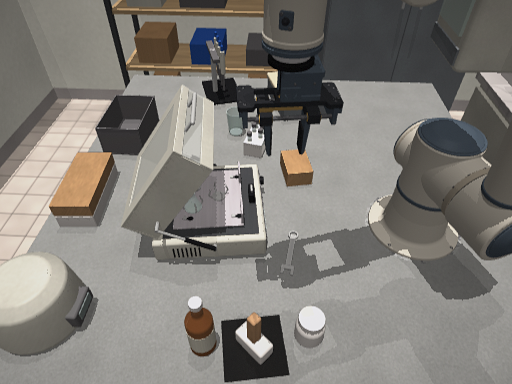

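The scene picture shows the hood rising by itself past about half open, and the platform and tabs now visible at (225,195). I'll go over the mallet next.

```bash
python3 -m inch '[{"claw":0.6,"tx":0.046,"ty":0.018,"tz":0.03,"ax":0,"ay":0,"az":0.17},{"claw":0.6,"tx":0.092,"ty":0.036,"tz":0.06,"ax":0,"ay":0,"az":0.34},{"claw":0.6,"tx":0.138,"ty":0.054,"tz":0.10,"ax":0,"ay":0,"az":0.51},{"claw":0.6,"tx":0.185,"ty":0.0735,"tz":0.14,"ax":0,"ay":0,"az":0.68},{"claw":0.6,"tx":0.185,"ty":0.0735,"tz":0.18,"ax":0,"ay":0,"az":0.852},{"claw":0.6,"tx":0.185,"ty":0.0735,"tz":0.18,"ax":0,"ay":0,"az":0.852},{"claw":0.6,"tx":0.185,"ty":0.0735,"tz":0.18,"ax":0,"ay":0,"az":0.852},{"claw":0.6,"tx":0.185,"ty":0.0735,"tz":0.18,"ax":0,"ay":0,"az":0.852}]'
cat > m.py <<'E'
from h import *
s=st();im,P=cloud("wrist");cv2.imwrite("pics/w3.png",im[:,:,::-1])
Q=P.reshape(-1,3)
n=(abs(Q[:,0]-.48)<.08)&(abs(Q[:,1]-.417)<.08)
for lo,hi in((.13,.15),(.037,.055)):
    q=Q[n&(Q[:,2]>lo)&(Q[:,2]<hi)]
    if len(q)>20: print(lo,len(q),cv2.minAreaRect(q[:,:2].astype(np.float32)*1000),np.median(q[:,2]))
for a in("bottle",.19,.21,.6,.42),("jar",.08,.09,.345,.38):
    q=Q[(Q[:,2]>a[1])&(Q[:,2]<a[2])&(abs(Q[:,0]-a[3])<.06)&(abs(Q[:,1]-a[4])<.06)]; print(a[0],len(q),q.mean(0) if len(q) else 0)
im,P=cloud("scene");L=inc(P);q=L[(abs(L[:,1])<.14)&(L[:,2]>.36)&(L[:,0]>-.2)&(L[:,0]<.3)];print("hood high",len(q),q[:,2].max() if len(q) else 0)
E
python3 m.py
```

```text
time: 6.9
ee_pos: [0.482, 0.4154, 0.3004]
ee_rot: [0.91, 0.415, 0.002, -0.0]
wrist_force: [0.3, 0.4, 0.3]
width: 0.6
grasp_force: 0.0
t 6.9 tcp [0.482  0.4154 0.3004] inc [-0.0981  0.425   0.3004] yaw_of_tool_y -40.92 zax [ 0.003  0.002 -1.   ] w 0.6 F [0.3 0.4 0.3] g 0.0
0.13 696 ((479.4247741699219, 417.2083740234375), (25.208532333374023, 25.688762664794922), 48.99336242675781) 0.14163554702500472
0.037 1889 ((479.649658203125, 416.7433166503906), (44.62884521484375, 89.47801208496094), 47.744686126708984) 0.04688006903945968
bottle 1404 [0.60104589 0.41938129 0.19878798]
jar 208 [0.3648741  0.3625777  0.08395387]
hood high 2829 0.43965436928572876
```

View pics/w3.png

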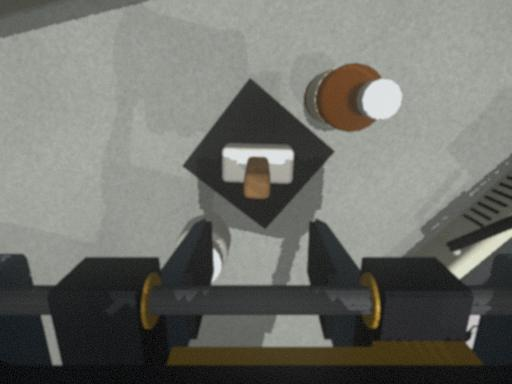

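The wrist picture shows the mallet handle at (257,180), centred between the fingers, with the bottle to the upper right and clear. I'll descend and grip the handle low.

```bash
python3 -m inch '[{"claw":0.6,"tx":0,"ty":-0.003,"tz":0.045,"ax":0,"ay":0,"az":0.011},{"claw":0.6,"tx":0,"ty":-0.003,"tz":0.09,"ax":0,"ay":0,"az":0.011},{"claw":0.6,"tx":0,"ty":-0.003,"tz":0.13,"ax":0,"ay":0,"az":0.011},{"claw":0.6,"tx":0,"ty":-0.003,"tz":0.17,"ax":0,"ay":0,"az":0.011},{"claw":0.6,"tx":0,"ty":-0.003,"tz":0.195,"ax":0,"ay":0,"az":0.011},{"claw":0.6,"tx":0,"ty":-0.003,"tz":0.205,"ax":0,"ay":0,"az":0.011},{"claw":0.25,"tx":0,"ty":-0.003,"tz":0.205,"ax":0,"ay":0,"az":0.011},{"claw":0.25,"tx":0,"ty":-0.003,"tz":0.205,"ax":0,"ay":0,"az":0.011}]' 60
python3 -m inch '[{"claw":0,"tx":0,"ty":0,"tz":0,"ax":0,"ay":0,"az":0},{"claw":0,"tx":0,"ty":0,"tz":0,"ax":0,"ay":0,"az":0},{"claw":0,"tx":0,"ty":0,"tz":0,"ax":0,"ay":0,"az":0},{"claw":0,"tx":0,"ty":0,"tz":0,"ax":0,"ay":0,"az":0}]' 60
python3 -c "from h import *; st()"
```

```text
time: 8.0
ee_pos: [0.4797, 0.4179, 0.0943]
ee_rot: [0.912, 0.41, 0.001, -0.0]
wrist_force: [0.4, 0.5, 1.7]
width: 0.413
grasp_force: 0.0
time: 8.5
ee_pos: [0.4794, 0.4178, 0.0939]
ee_rot: [0.912, 0.409, 0.001, -0.0]
wrist_force: [0.5, -1.4, 7.5]
width: 0.284
grasp_force: 60.0
t 8.5 tcp [0.4794 0.4178 0.0939] inc [-0.1003  0.4277  0.0939] yaw_of_tool_y -41.66 zax [ 0.001  0.001 -1.   ] w 0.284 F [ 0.5 -1.4  7.5] g 60.0
```

```bash
python3 -m inch '[{"claw":0,"tx":0,"ty":0,"tz":-0.04,"ax":0,"ay":0,"az":0},{"claw":0,"tx":0,"ty":0,"tz":-0.09,"ax":0,"ay":0,"az":0},{"claw":0,"tx":0,"ty":0,"tz":-0.14,"ax":0,"ay":0,"az":0},{"claw":0,"tx":0,"ty":0,"tz":-0.18,"ax":0,"ay":0,"az":-0.17},{"claw":0,"tx":0,"ty":0,"tz":-0.20,"ax":0,"ay":0,"az":-0.34},{"claw":0,"tx":0,"ty":0,"tz":-0.20,"ax":0,"ay":0,"az":-0.51},{"claw":0,"tx":0,"ty":0,"tz":-0.20,"ax":0,"ay":0,"az":-0.68},{"claw":0,"tx":0,"ty":0,"tz":-0.20,"ax":0,"ay":0,"az":-0.862}]'
python3 -m inch '[{"claw":0,"tx":-0.03,"ty":-0.01,"tz":0,"ax":0,"ay":0,"az":0},{"claw":0,"tx":-0.08,"ty":-0.03,"tz":0,"ax":0,"ay":0,"az":0},{"claw":0,"tx":-0.13,"ty":-0.05,"tz":0,"ax":0,"ay":0,"az":0},{"claw":0,"tx":-0.18,"ty":-0.07,"tz":0,"ax":0,"ay":0,"az":0},{"claw":0,"tx":-0.23,"ty":-0.09,"tz":0,"ax":0,"ay":0,"az":0},{"claw":0,"tx":-0.28,"ty":-0.1,"tz":0,"ax":0,"ay":0,"az":0},{"claw":0,"tx":-0.33,"ty":-0.1,"tz":0,"ax":0,"ay":0,"az":0},{"claw":0,"tx":-0.343,"ty":-0.1,"tz":0,"ax":0,"ay":0,"az":0}]'
cat > w.py <<'E'
from h import *
import sys
st()
for c in("scene","side"):
    im,P=cloud(c); 
    if len(sys.argv)>1: cv2.imwrite(f"pics/{sys.argv[1]}_{c}.png",cv2.resize(im[:,:,::-1][60:300,100:420],(800,600)))
    L=inc(P)
    for n,y in("L",.085),("R",-.085):
        q=L[(abs(L[:,1]-y)<.035)&(L[:,2]>.104)&(L[:,2]<.15)&(L[:,0]>-.115)&(L[:,0]<-.06)]
        if len(q)>5:
            t=q[q[:,2]>.130]; print(c,n,len(q),"x pct",np.percentile(q[:,0],[5,50,95]).round(4),"zmax",q[:,2].max().round(4),"top n",len(t),t.mean(0).round(4) if len(t) else 0)
    for n in("left_tab","right_tab","mallet"):
        r=robot.spot_in(n,c); print(" ",c,n,[(inc(k["centre"]).round(4)[0].tolist(),round(k["p"],2)) for k in r[:2]])
    q=L[(abs(L[:,1])<.16)&(L[:,2]>.36)&(L[:,0]>.0)&(L[:,0]<.4)];print("  hood top z",q[:,2].max() if len(q) else 0)
E
python3 w.py v
```

```text
time: 9.5
ee_pos: [0.4787, 0.4173, 0.293]
ee_rot: [0.656, 0.755, -0.0, -0.0]
wrist_force: [0.3, -0.6, -1.2]
width: 0.285
grasp_force: 60.0
time: 10.5
ee_pos: [0.426, 0.0619, 0.2932]
ee_rot: [0.659, 0.752, 0.0, 0.0]
wrist_force: [-0.2, 0.8, -2.2]
width: 0.284
grasp_force: 60.0
t 10.5 tcp [0.426  0.0619 0.2932] inc [-0.2013  0.0823  0.2932] yaw_of_tool_y 7.59 zax [ 0. -0. -1.] w 0.284 F [-0.2  0.8 -2.2] g 60.0
scene L 58 x pct [-0.0951 -0.0922 -0.0893] zmax 0.14 top n 40 [-0.0923  0.0897  0.1362]
scene R 43 x pct [-0.0959 -0.0928 -0.0903] zmax 0.1404 top n 27 [-0.0931 -0.0792  0.1361]
  scene left_tab [([0.0033, 0.0208, 0.0986], 0.66), ([-0.1828, -0.3168, 0.0486], 0.52)]
  scene right_tab [([0.0017, 0.0235, 0.0976], 0.73), ([-0.0926, -0.4454, 0.0716], 0.32)]
  scene mallet [([-0.1994, 0.0986, 0.2425], 0.9)]
  hood top z 0.43936401939221054
side L 97 x pct [-0.0999 -0.0956 -0.0894] zmax 0.1427 top n 32 [-0.0954  0.0827  0.1362]
side R 117 x pct [-0.1008 -0.0968 -0.0915] zmax 0.1422 top n 39 [-0.0961 -0.0868  0.1358]
  side left_tab [([-0.0056, -0.0155, 0.0966], 0.65)]
  side right_tab [([-0.0005, -0.01, 0.0959], 0.58)]
  side mallet [([-0.2082, 0.068, 0.245], 0.78)]
  hood top z 0.44261816382542374
```

```bash
python3 -m inch '[{"claw":0,"tx":0.002,"ty":0,"tz":0.05,"ax":0,"ay":0,"az":-0.003},{"claw":0,"tx":0.002,"ty":0,"tz":0.103,"ax":0,"ay":0,"az":-0.003},{"claw":0,"tx":0.002,"ty":0.025,"tz":0.103,"ax":0,"ay":0,"az":-0.003},{"claw":0,"tx":0.002,"ty":0.046,"tz":0.103,"ax":0,"ay":0,"az":-0.003},{"claw":0,"tx":0.002,"ty":0.05,"tz":0.103,"ax":0,"ay":0,"az":-0.003},{"claw":0,"tx":0.002,"ty":0.05,"tz":0.103,"ax":0,"ay":0,"az":-0.003}]'
python3 w.py v2
```

```text
time: 11.65
ee_pos: [0.4748, 0.0732, 0.1898]
ee_rot: [0.656, 0.754, -0.0, -0.0]
wrist_force: [-0.4, 0.4, -2.4]
width: 0.284
grasp_force: 60.0
t 11.65 tcp [0.4748 0.0732 0.1898] inc [-0.1513  0.0869  0.1898] yaw_of_tool_y 7.95 zax [-0.001  0.    -1.   ] w 0.284 F [-0.4  0.4 -2.4] g 60.0
scene L 133 x pct [-0.1143 -0.1056 -0.0895] zmax 0.144 top n 87 [-0.1017  0.091   0.1382]
scene R 6 x pct [-0.0957 -0.0954 -0.093 ] zmax 0.1191 top n 0 0
  scene left_tab [([0.0075, 0.0265, 0.0945], 0.9)]
  scene right_tab [([0.0109, 0.0312, 0.0981], 0.67), ([0.1427, 0.1462, 0.3719], 0.61)]
  scene mallet [([-0.1477, 0.1024, 0.138], 0.71)]
  hood top z 0.4393001286904536
side L 75 x pct [-0.1143 -0.0968 -0.0907] zmax 0.1464 top n 40 [-0.1003  0.0767  0.138 ]
side R 120 x pct [-0.1012 -0.0974 -0.0923] zmax 0.1434 top n 39 [-0.0967 -0.0877  0.1359]
  side left_tab [([-0.0019, -0.0184, 0.0985], 0.68)]
  side right_tab [([-0.003, -0.0148, 0.097], 0.79)]
  side mallet [([-0.1576, 0.0756, 0.1413], 0.74)]
  hood top z 0.44186831117149694
```

View pics/v2_scene.png

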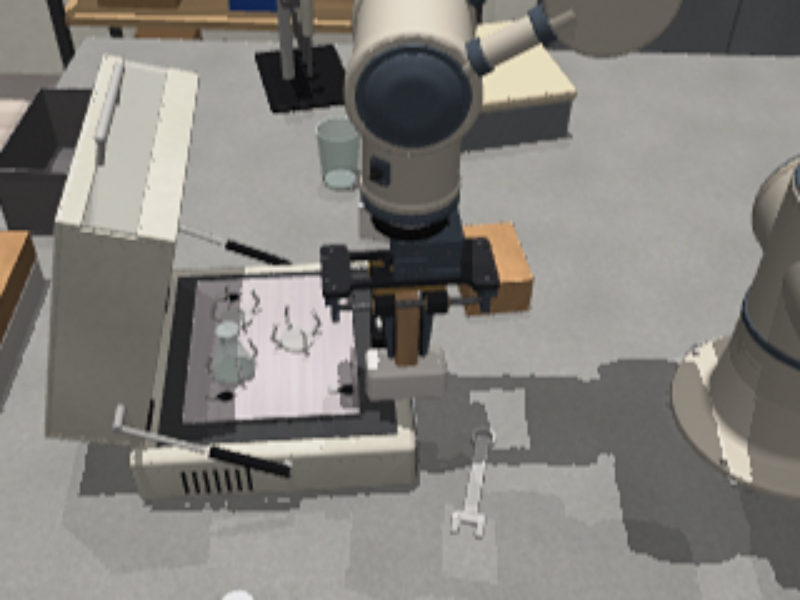

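The picture shows the hood fully open, with the head square in front of the left tab at (365,375). I'll start the first left tap.

```bash
python3 -m inch '[{"claw":0,"tx":0,"ty":0.004,"tz":0,"ax":0,"ay":0,"az":0},{"claw":0,"tx":0,"ty":0.007,"tz":0,"ax":0,"ay":0,"az":0},{"claw":0,"tx":0,"ty":0.009,"tz":0,"ax":0,"ay":0,"az":0},{"claw":0,"tx":0,"ty":0.011,"tz":0,"ax":0,"ay":0,"az":0},{"claw":0,"tx":0,"ty":0.011,"tz":0,"ax":0,"ay":0,"az":0}]'; python3 -c "from h import *; st()"
```

```text
time: 12.68
ee_pos: [0.4853, 0.0744, 0.1896]
ee_rot: [0.657, 0.754, -0.001, -0.001]
wrist_force: [-5.1, -0.7, 0.1]
width: 0.284
grasp_force: 60.0
t 12.68 tcp [0.4853 0.0744 0.1896] inc [-0.1408  0.0866  0.1896] yaw_of_tool_y 7.91 zax [-0.002 -0.    -1.   ] w 0.284 F [-5.1 -0.7  0.1] g 60.0
```

```bash
python3 -m inch '[{"claw":0,"tx":0,"ty":0.0015,"tz":0,"ax":0,"ay":0,"az":0},{"claw":0,"tx":0,"ty":0.003,"tz":0,"ax":0,"ay":0,"az":0},{"claw":0,"tx":0,"ty":0.0045,"tz":0,"ax":0,"ay":0,"az":0},{"claw":0,"tx":0,"ty":0.0045,"tz":0,"ax":0,"ay":0,"az":0}]'; python3 w.py
```

```text
time: 13.18
ee_pos: [0.4894, 0.0752, 0.1895]
ee_rot: [0.657, 0.754, -0.001, -0.001]
wrist_force: [-6.4, 2.2, -1.4]
width: 0.283
grasp_force: 60.0
t 13.18 tcp [0.4894 0.0752 0.1895] inc [-0.1367  0.0869  0.1895] yaw_of_tool_y 7.91 zax [-0.003  0.    -1.   ] w 0.283 F [-6.4  2.2 -1.4] g 60.0
scene L 218 x pct [-0.1127 -0.0989 -0.0848] zmax 0.1455 top n 148 [-0.0991  0.0925  0.1395]
scene R 13 x pct [-0.094  -0.0922 -0.0894] zmax 0.14 top n 6 [-0.0924 -0.0741  0.1373]
  scene left_tab [([0.0156, 0.0274, 0.0947], 0.72)]
  scene right_tab [([0.0141, 0.0292, 0.0974], 0.69)]
  scene mallet [([-0.1327, 0.1016, 0.1392], 0.65), ([-0.2294, 0.1725, 0.004], 0.26)]
  hood top z 0.43917539443061465
side L 92 x pct [-0.1135 -0.1001 -0.0866] zmax 0.1468 top n 51 [-0.1003  0.0729  0.14  ]
side R 118 x pct [-0.1009 -0.0965 -0.0926] zmax 0.1423 top n 38 [-0.0964 -0.0882  0.1357]
  side left_tab [([0.0017, -0.0223, 0.0949], 0.7)]
  side right_tab [([0.0025, -0.0197, 0.0975], 0.89), ([-0.2537, 0.3829, 0.0587], 0.47)]
  side mallet [([-0.1414, 0.0681, 0.1405], 0.97)]
  hood top z 0.4425448944655058
```

```bash
python3 -m inch '[{"claw":0,"tx":0,"ty":-0.03,"tz":0,"ax":0,"ay":0,"az":0},{"claw":0,"tx":0,"ty":-0.058,"tz":0,"ax":0,"ay":0,"az":0},{"claw":0,"tx":-0.04,"ty":-0.06,"tz":0,"ax":0,"ay":0,"az":0},{"claw":0,"tx":-0.09,"ty":-0.06,"tz":0,"ax":0,"ay":0,"az":0},{"claw":0,"tx":-0.14,"ty":-0.06,"tz":0,"ax":0,"ay":0,"az":0},{"claw":0,"tx":-0.172,"ty":-0.055,"tz":0,"ax":0,"ay":0,"az":0},{"claw":0,"tx":-0.172,"ty":-0.025,"tz":0,"ax":0,"ay":0,"az":0},{"claw":0,"tx":-0.172,"ty":-0.015,"tz":0,"ax":0,"ay":0,"az":0}]'; python3 -c "from h import *; st()"
```

```text
time: 14.58
ee_pos: [0.5009, -0.0978, 0.1899]
ee_rot: [0.657, 0.754, 0.0, 0.0]
wrist_force: [0.1, 0.0, -2.7]
width: 0.281
grasp_force: 60.0
t 14.57 tcp [ 0.5009 -0.0978  0.1899] inc [-0.1486 -0.0861  0.1899] yaw_of_tool_y 7.88 zax [ 0.001 -0.    -1.   ] w 0.281 F [ 0.1  0.  -2.7] g 60.0
```

```bash
python3 -m inch '[{"claw":0,"tx":0,"ty":0.004,"tz":0,"ax":0,"ay":0,"az":0},{"claw":0,"tx":0,"ty":0.006,"tz":0,"ax":0,"ay":0,"az":0},{"claw":0,"tx":0,"ty":0.008,"tz":0,"ax":0,"ay":0,"az":0},{"claw":0,"tx":0,"ty":0.010,"tz":0,"ax":0,"ay":0,"az":0},{"claw":0,"tx":0,"ty":0.010,"tz":0,"ax":0,"ay":0,"az":0}]'; python3 -m inch '[{"claw":0,"tx":0,"ty":0.002,"tz":0,"ax":0,"ay":0,"az":0},{"claw":0,"tx":0,"ty":0.004,"tz":0,"ax":0,"ay":0,"az":0},{"claw":0,"tx":0,"ty":0.006,"tz":0,"ax":0,"ay":0,"az":0},{"claw":0,"tx":0,"ty":0.006,"tz":0,"ax":0,"ay":0,"az":0}]'; python3 w.py | grep -v _tab
```

```text
time: 15.2
ee_pos: [0.5086, -0.0961, 0.1898]
ee_rot: [0.657, 0.754, -0.001, -0.0]
wrist_force: [-4.5, -1.8, -1.3]
width: 0.283
grasp_force: 60.0
time: 15.7
ee_pos: [0.5144, -0.0954, 0.1897]
ee_rot: [0.657, 0.754, -0.001, -0.001]
wrist_force: [-4.5, -4.0, -3.3]
width: 0.285
grasp_force: 60.0
t 15.7 tcp [ 0.5144 -0.0954  0.1897] inc [-0.1349 -0.0855  0.1897] yaw_of_tool_y 7.92 zax [-0.002 -0.    -1.   ] w 0.285 F [-4.5 -4.  -3.3] g 60.0
scene L 56 x pct [-0.0896 -0.0867 -0.0841] zmax 0.1404 top n 38 [-0.087   0.0886  0.1364]
scene R 180 x pct [-0.1127 -0.0988 -0.0835] zmax 0.1444 top n 116 [-0.0984 -0.0789  0.1393]
  scene mallet [([-0.134, -0.0726, 0.1378], 0.93), ([-0.2249, 0.1713, 0.0027], 0.66)]
  hood top z 0.43913038367091534
side L 86 x pct [-0.0944 -0.0911 -0.0871] zmax 0.1413 top n 25 [-0.0916  0.087   0.1357]
side R 95 x pct [-0.1123 -0.0995 -0.0848] zmax 0.148 top n 51 [-0.0984 -0.101   0.1399]
  side mallet [([-0.1446, -0.1061, 0.1401], 0.89)]
  hood top z 0.44142883873558103
```

```bash
python3 -m inch '[{"claw":0,"tx":0,"ty":0.002,"tz":0,"ax":0,"ay":0,"az":0},{"claw":0,"tx":0,"ty":0.0035,"tz":0,"ax":0,"ay":0,"az":0},{"claw":0,"tx":0,"ty":0.0035,"tz":0,"ax":0,"ay":0,"az":0}]';  python3 -c "from h import *; st()"; python3 -m inch '[{"claw":0,"tx":0,"ty":-0.03,"tz":0,"ax":0,"ay":0,"az":0},{"claw":0,"tx":0,"ty":-0.062,"tz":0,"ax":0,"ay":0,"az":0},{"claw":0,"tx":0.04,"ty":-0.064,"tz":0,"ax":0,"ay":0,"az":0},{"claw":0,"tx":0.09,"ty":-0.064,"tz":0,"ax":0,"ay":0,"az":0},{"claw":0,"tx":0.14,"ty":-0.064,"tz":0,"ax":0,"ay":0,"az":0},{"claw":0,"tx":0.172,"ty":-0.059,"tz":0,"ax":0,"ay":0,"az":0},{"claw":0,"tx":0.172,"ty":-0.029,"tz":0,"ax":0,"ay":0,"az":0},{"claw":0,"tx":0.172,"ty":-0.017,"tz":0,"ax":0,"ay":0,"az":0}]'; python3 -c "from h import *; st()"
```

```text
time: 16.48
ee_pos: [0.5177, -0.095, 0.1896]
ee_rot: [0.657, 0.754, -0.001, -0.001]
wrist_force: [-6.1, -3.8, -3.5]
width: 0.281
grasp_force: 60.0
t 16.48 tcp [ 0.5177 -0.095   0.1896] inc [-0.1315 -0.0855  0.1896] yaw_of_tool_y 7.92 zax [-0.002 -0.    -1.   ] w 0.281 F [-6.1 -3.8 -3.5] g 60.0
time: 17.48
ee_pos: [0.4796, 0.0738, 0.1901]
ee_rot: [0.656, 0.754, 0.001, 0.001]
wrist_force: [-0.3, 0.8, -3.1]
width: 0.282
grasp_force: 60.0
t 17.48 tcp [0.4796 0.0738 0.1901] inc [-0.1465  0.0869  0.1901] yaw_of_tool_y 7.96 zax [ 0.001  0.    -1.   ] w 0.282 F [-0.3  0.8 -3.1] g 60.0
```

```bash
python3 -m inch '[{"claw":0,"tx":0,"ty":0.005,"tz":0,"ax":0,"ay":0,"az":0},{"claw":0,"tx":0,"ty":0.008,"tz":0,"ax":0,"ay":0,"az":0},{"claw":0,"tx":0,"ty":0.010,"tz":0,"ax":0,"ay":0,"az":0},{"claw":0,"tx":0,"ty":0.012,"tz":0,"ax":0,"ay":0,"az":0},{"claw":0,"tx":0,"ty":0.014,"tz":0,"ax":0,"ay":0,"az":0},{"claw":0,"tx":0,"ty":0.016,"tz":0,"ax":0,"ay":0,"az":0},{"claw":0,"tx":0,"ty":0.018,"tz":0,"ax":0,"ay":0,"az":0},{"claw":0,"tx":0,"ty":0.0185,"tz":0,"ax":0,"ay":0,"az":0}]'; python3 w.py | grep -v _tab
```

```text
time: 18.48
ee_pos: [0.4954, 0.0759, 0.1896]
ee_rot: [0.657, 0.754, -0.001, -0.001]
wrist_force: [-6.3, 0.0, -0.1]
width: 0.286
grasp_force: 60.0
t 18.48 tcp [0.4954 0.0759 0.1896] inc [-0.1306  0.0868  0.1896] yaw_of_tool_y 7.9 zax [-0.002  0.    -1.   ] w 0.286 F [-6.3  0.  -0.1] g 60.0
scene L 249 x pct [-0.1122 -0.0954 -0.0804] zmax 0.1451 top n 170 [-0.0953  0.094   0.1394]
scene R 16 x pct [-0.0842 -0.0817 -0.0794] zmax 0.1377 top n 6 [-0.082  -0.0765  0.1359]
  scene mallet [([-0.1285, 0.0988, 0.1378], 0.83)]
  hood top z 0.4396333602878002
side L 101 x pct [-0.1137 -0.0958 -0.0815] zmax 0.1484 top n 56 [-0.0986  0.072   0.1401]
side R 118 x pct [-0.0888 -0.0854 -0.0805] zmax 0.1418 top n 45 [-0.085  -0.0901  0.1355]
  side mallet [([-0.1359, 0.0704, 0.1426], 0.94)]
  hood top z 0.4426451639449571
```

```bash
python3 -m inch '[{"claw":0,"tx":0,"ty":0.0015,"tz":0,"ax":0,"ay":0,"az":0},{"claw":0,"tx":0,"ty":0.003,"tz":0,"ax":0,"ay":0,"az":0},{"claw":0,"tx":0,"ty":0.003,"tz":0,"ax":0,"ay":0,"az":0}]'; python3 -m inch '[{"claw":0,"tx":0,"ty":0.001,"tz":0,"ax":0,"ay":0,"az":0},{"claw":0,"tx":0,"ty":0.001,"tz":0,"ax":0,"ay":0,"az":0}]';python3 -c "from h import *; st()"
```

```text
time: 19.25
ee_pos: [0.4982, 0.0764, 0.1896]
ee_rot: [0.657, 0.754, -0.001, -0.001]
wrist_force: [-6.7, 1.8, -0.9]
width: 0.282
grasp_force: 60.0
time: 19.5
ee_pos: [0.4992, 0.0766, 0.1895]
ee_rot: [0.657, 0.754, -0.001, -0.001]
wrist_force: [-7.0, 1.6, -0.9]
width: 0.283
grasp_force: 60.0
t 19.5 tcp [0.4992 0.0766 0.1895] inc [-0.1268  0.087   0.1895] yaw_of_tool_y 7.9 zax [-0.003  0.    -1.   ] w 0.283 F [-7.   1.6 -0.9] g 60.0
```

```bash
python3 -m inch '[{"claw":0,"tx":0,"ty":0.001,"tz":0,"ax":0,"ay":0,"az":0},{"claw":0,"tx":0,"ty":0.001,"tz":0,"ax":0,"ay":0,"az":0}]'; python3 -m inch '[{"claw":0,"tx":0,"ty":-0.03,"tz":0,"ax":0,"ay":0,"az":0},{"claw":0,"tx":0,"ty":-0.066,"tz":0,"ax":0,"ay":0,"az":0},{"claw":0,"tx":-0.04,"ty":-0.068,"tz":0,"ax":0,"ay":0,"az":0},{"claw":0,"tx":-0.09,"ty":-0.068,"tz":0,"ax":0,"ay":0,"az":0},{"claw":0,"tx":-0.14,"ty":-0.068,"tz":0,"ax":0,"ay":0,"az":0},{"claw":0,"tx":-0.172,"ty":-0.063,"tz":0,"ax":0,"ay":0,"az":0},{"claw":0,"tx":-0.172,"ty":-0.033,"tz":0,"ax":0,"ay":0,"az":0},{"claw":0,"tx":-0.172,"ty":-0.015,"tz":0,"ax":0,"ay":0,"az":0}]'; python3 -c "from h import *; st()"
```

```text
time: 19.75
ee_pos: [0.5001, 0.0767, 0.1895]
ee_rot: [0.657, 0.754, -0.001, -0.001]
wrist_force: [-6.6, 1.8, -0.8]
width: 0.285
grasp_force: 60.0
time: 20.75
ee_pos: [0.5116, -0.0965, 0.19]
ee_rot: [0.657, 0.754, 0.0, 0.0]
wrist_force: [-0.3, 0.5, -3.4]
width: 0.285
grasp_force: 60.0
t 20.75 tcp [ 0.5116 -0.0965  0.19  ] inc [-0.1378 -0.0862  0.19  ] yaw_of_tool_y 7.84 zax [ 0.001 -0.    -1.   ] w 0.285 F [-0.3  0.5 -3.4] g 60.0
```

```bash
python3 -m inch '[{"claw":0,"tx":0,"ty":0.003,"tz":0,"ax":0,"ay":0,"az":0},{"claw":0,"tx":0,"ty":0.006,"tz":0,"ax":0,"ay":0,"az":0},{"claw":0,"tx":0,"ty":0.008,"tz":0,"ax":0,"ay":0,"az":0},{"claw":0,"tx":0,"ty":0.010,"tz":0,"ax":0,"ay":0,"az":0},{"claw":0,"tx":0,"ty":0.012,"tz":0,"ax":0,"ay":0,"az":0},{"claw":0,"tx":0,"ty":0.012,"tz":0,"ax":0,"ay":0,"az":0}]'; python3 w.py | grep -v _tab
```

```text
time: 21.5
ee_pos: [0.5213, -0.0944, 0.1898]
ee_rot: [0.657, 0.754, -0.001, -0.001]
wrist_force: [-4.1, -2.4, -2.5]
width: 0.281
grasp_force: 60.0
t 21.5 tcp [ 0.5213 -0.0944  0.1898] inc [-0.1279 -0.0855  0.1898] yaw_of_tool_y 7.9 zax [-0.002 -0.    -1.   ] w 0.281 F [-4.1 -2.4 -2.5] g 60.0
scene L 50 x pct [-0.0786 -0.076  -0.0734] zmax 0.1398 top n 38 [-0.0761  0.0904  0.1365]
scene R 216 x pct [-0.1125 -0.0946 -0.0773] zmax 0.1451 top n 138 [-0.094  -0.0781  0.1391]
  scene mallet [([-0.1253, -0.0721, 0.1365], 0.76)]
  hood top z 0.43955933032431355
side L 84 x pct [-0.0842 -0.0806 -0.0768] zmax 0.1417 top n 21 [-0.0804  0.087   0.1343]
side R 115 x pct [-0.112  -0.0952 -0.0788] zmax 0.1484 top n 64 [-0.0953 -0.1017  0.14  ]
  side mallet [([-0.1363, -0.1002, 0.1407], 0.96), ([-0.109, -0.4818, 0.0694], 0.6)]
  hood top z 0.44194627739055603
```

```bash
for i in 1 2; do :; done; python3 -m inch '[{"claw":0,"tx":0,"ty":0.0015,"tz":0,"ax":0,"ay":0,"az":0},{"claw":0,"tx":0,"ty":0.0025,"tz":0,"ax":0,"ay":0,"az":0},{"claw":0,"tx":0,"ty":0.0025,"tz":0,"ax":0,"ay":0,"az":0}]'; python3 -m inch '[{"claw":0,"tx":0,"ty":0.001,"tz":0,"ax":0,"ay":0,"az":0},{"claw":0,"tx":0,"ty":0.001,"tz":0,"ax":0,"ay":0,"az":0}]';python3 -c "from h import *; st()"
```

```text
time: 22.28
ee_pos: [0.5228, -0.0942, 0.1896]
ee_rot: [0.657, 0.754, -0.001, -0.001]
wrist_force: [-10.7, -5.9, 2.3]
width: 0.284
grasp_force: 60.0
time: 22.52
ee_pos: [0.5231, -0.0941, 0.1895]
ee_rot: [0.657, 0.754, -0.002, -0.002]
wrist_force: [-15.5, -7.0, 4.8]
width: 0.286
grasp_force: 60.0
t 22.52 tcp [ 0.5231 -0.0941  0.1895] inc [-0.1261 -0.0854  0.1895] yaw_of_tool_y 7.9 zax [-0.005 -0.    -1.   ] w 0.286 F [-15.5  -7.    4.8] g 60.0
```

```bash
python3 -m inch '[{"claw":0,"tx":0,"ty":-0.03,"tz":0,"ax":0,"ay":0,"az":0},{"claw":0,"tx":0,"ty":-0.066,"tz":0,"ax":0,"ay":0,"az":0},{"claw":0,"tx":0.04,"ty":-0.068,"tz":0,"ax":0,"ay":0,"az":0},{"claw":0,"tx":0.09,"ty":-0.068,"tz":0,"ax":0,"ay":0,"az":0},{"claw":0,"tx":0.14,"ty":-0.068,"tz":0,"ax":0,"ay":0,"az":0},{"claw":0,"tx":0.172,"ty":-0.063,"tz":0,"ax":0,"ay":0,"az":0},{"claw":0,"tx":0.172,"ty":-0.033,"tz":0,"ax":0,"ay":0,"az":0},{"claw":0,"tx":0.172,"ty":-0.01,"tz":0,"ax":0,"ay":0,"az":0}]'; python3 -m inch '[{"claw":0,"tx":0,"ty":0.002,"tz":0,"ax":0,"ay":0,"az":0},{"claw":0,"tx":0,"ty":0.004,"tz":0,"ax":0,"ay":0,"az":0},{"claw":0,"tx":0,"ty":0.006,"tz":0,"ax":0,"ay":0,"az":0},{"claw":0,"tx":0,"ty":0.008,"tz":0,"ax":0,"ay":0,"az":0},{"claw":0,"tx":0,"ty":0.009,"tz":0,"ax":0,"ay":0,"az":0},{"claw":0,"tx":0,"ty":0.009,"tz":0,"ax":0,"ay":0,"az":0}]';python3 -c "from h import *; st()"
```

```text
time: 23.52
ee_pos: [0.4932, 0.0759, 0.1902]
ee_rot: [0.656, 0.755, 0.0, 0.0]
wrist_force: [0.7, -0.2, -3.2]
width: 0.283
grasp_force: 60.0
time: 24.28
ee_pos: [0.5005, 0.0763, 0.1898]
ee_rot: [0.657, 0.754, -0.0, -0.0]
wrist_force: [-4.4, -0.9, -0.8]
width: 0.284
grasp_force: 60.0
t 24.27 tcp [0.5005 0.0763 0.1898] inc [-0.1255  0.0866  0.1898] yaw_of_tool_y 7.9 zax [-0.001 -0.    -1.   ] w 0.284 F [-4.4 -0.9 -0.8] g 60.0
```

```bash
python3 -m inch '[{"claw":0,"tx":0,"ty":0.001,"tz":0,"ax":0,"ay":0,"az":0},{"claw":0,"tx":0,"ty":0.002,"tz":0,"ax":0,"ay":0,"az":0},{"claw":0,"tx":0,"ty":0.002,"tz":0,"ax":0,"ay":0,"az":0}]'; python3 -m inch '[{"claw":0,"tx":0,"ty":0.001,"tz":0,"ax":0,"ay":0,"az":0},{"claw":0,"tx":0,"ty":0.001,"tz":0,"ax":0,"ay":0,"az":0}]';python3 -c "from h import *; st()"
```

```text
time: 24.65
ee_pos: [0.501, 0.0765, 0.1895]
ee_rot: [0.657, 0.754, -0.002, -0.001]
wrist_force: [-12.9, -2.5, 3.2]
width: 0.285
grasp_force: 60.0
time: 24.9
ee_pos: [0.5012, 0.0766, 0.1893]
ee_rot: [0.657, 0.754, -0.002, -0.002]
wrist_force: [-15.9, -2.1, 5.3]
width: 0.281
grasp_force: 60.0
t 24.9 tcp [0.5012 0.0766 0.1893] inc [-0.1247  0.0867  0.1893] yaw_of_tool_y 7.9 zax [-0.006 -0.    -1.   ] w 0.281 F [-15.9  -2.1   5.3] g 60.0
```

```bash
python3 -m inch '[{"claw":0,"tx":0,"ty":-0.03,"tz":0,"ax":0,"ay":0,"az":0},{"claw":0,"tx":0,"ty":-0.075,"tz":0,"ax":0,"ay":0,"az":0},{"claw":0,"tx":0,"ty":-0.08,"tz":-0.05,"ax":0,"ay":0,"az":0},{"claw":0,"tx":0,"ty":-0.08,"tz":-0.10,"ax":0,"ay":0,"az":0},{"claw":0,"tx":0.04,"ty":-0.07,"tz":-0.105,"ax":0,"ay":0,"az":0},{"claw":0,"tx":0.09,"ty":-0.05,"tz":-0.105,"ax":0,"ay":0,"az":0},{"claw":0,"tx":0.14,"ty":-0.03,"tz":-0.105,"ax":0,"ay":0,"az":0},{"claw":0,"tx":0.19,"ty":-0.01,"tz":-0.105,"ax":0,"ay":0,"az":0}]'; python3 -m inch '[{"claw":0,"tx":0.05,"ty":0.01,"tz":0,"ax":0,"ay":0,"az":0.16},{"claw":0,"tx":0.10,"ty":0.025,"tz":0,"ax":0,"ay":0,"az":0.33},{"claw":0,"tx":0.145,"ty":0.03,"tz":0,"ax":0,"ay":0,"az":0.5},{"claw":0,"tx":0.151,"ty":0.03,"tz":0,"ax":0,"ay":0,"az":0.67},{"claw":0,"tx":0.151,"ty":0.03,"tz":0,"ax":0,"ay":0,"az":0.84},{"claw":0,"tx":0.151,"ty":0.03,"tz":0,"ax":0,"ay":0,"az":0.862},{"claw":0,"tx":0.151,"ty":0.03,"tz":0,"ax":0,"ay":0,"az":0.862}]'; python3 w.py v4 | grep -v _tab
```

```text
time: 25.9
ee_pos: [0.4685, 0.2656, 0.2951]
ee_rot: [0.657, 0.754, 0.001, 0.0]
wrist_force: [0.7, -0.7, -2.5]
width: 0.28
grasp_force: 60.0
time: 26.78
ee_pos: [0.477, 0.4173, 0.2949]
ee_rot: [0.911, 0.412, 0.0, -0.0]
wrist_force: [-0.3, 0.4, -2.7]
width: 0.282
grasp_force: 60.0
t 26.77 tcp [0.477  0.4173 0.2949] inc [-0.1027  0.4275  0.2949] yaw_of_tool_y -41.3 zax [ 0.  0. -1.] w 0.282 F [-0.3  0.4 -2.7] g 60.0
  scene mallet [([-0.1012, 0.444, 0.2448], 0.73)]
  hood top z 0.4394757886589696
side L 100 x pct [-0.0841 -0.0799 -0.0745] zmax 0.1435 top n 36 [-0.079   0.082   0.1357]
side R 119 x pct [-0.0852 -0.0816 -0.0769] zmax 0.1435 top n 40 [-0.0812 -0.0888  0.1364]
  side mallet [([-0.1096, 0.4104, 0.2474], 0.82)]
  hood top z 0.4411906693128972
```

View pics/v4_side.png

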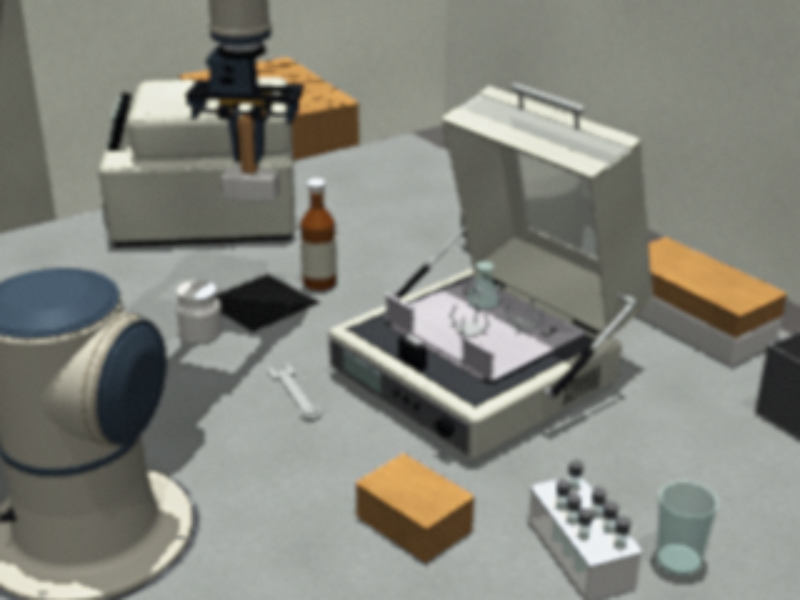

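The picture shows the hood open, the platform square and fully back, the bystanders in place, and the mallet hanging upright over the mat. I'll lower it now.

```bash
python3 -m inch '[{"claw":0,"tx":0.002,"ty":0.002,"tz":0.05,"ax":0,"ay":0,"az":0},{"claw":0,"tx":0.002,"ty":0.002,"tz":0.10,"ax":0,"ay":0,"az":0},{"claw":0,"tx":0.002,"ty":0.002,"tz":0.15,"ax":0,"ay":0,"az":0},{"claw":0,"tx":0.002,"ty":0.002,"tz":0.18,"ax":0,"ay":0,"az":0},{"claw":0,"tx":0.002,"ty":0.002,"tz":0.193,"ax":0,"ay":0,"az":0},{"claw":0,"tx":0.002,"ty":0.002,"tz":0.197,"ax":0,"ay":0,"az":0},{"claw":0,"tx":0.002,"ty":0.002,"tz":0.1995,"ax":0,"ay":0,"az":0},{"claw":0,"tx":0.002,"ty":0.002,"tz":0.1995,"ax":0,"ay":0,"az":0}]'; python3 -c "from h import *; st()"
```

```text
time: 28.18
ee_pos: [0.4802, 0.4178, 0.0964]
ee_rot: [0.912, 0.411, 0.001, -0.0]
wrist_force: [-0.1, -0.4, -2.9]
width: 0.28
grasp_force: 60.0
t 28.18 tcp [0.4802 0.4178 0.0964] inc [-0.0995  0.4277  0.0964] yaw_of_tool_y -41.48 zax [ 0.001  0.001 -1.   ] w 0.28 F [-0.1 -0.4 -2.9] g 60.0
```

```bash
python3 -m inch '[{"claw":0,"tx":0,"ty":0,"tz":0.0012,"ax":0,"ay":0,"az":0},{"claw":0,"tx":0,"ty":0,"tz":0.0024,"ax":0,"ay":0,"az":0},{"claw":0,"tx":0,"ty":0,"tz":0.0028,"ax":0,"ay":0,"az":0}]'; python3 -c "from h import *; st()"
```

```text
time: 28.55
ee_pos: [0.48, 0.4177, 0.0938]
ee_rot: [0.912, 0.411, 0.001, -0.0]
wrist_force: [-4.5, -4.7, 18.6]
width: 0.288
grasp_force: 60.0
t 28.55 tcp [0.48   0.4177 0.0938] inc [-0.0997  0.4275  0.0938] yaw_of_tool_y -41.48 zax [ 0.001  0.001 -1.   ] w 0.288 F [-4.5 -4.7 18.6] g 60.0
```

```bash
python3 -m inch '[{"claw":0.6,"tx":0,"ty":0,"tz":-0.0005,"ax":0,"ay":0,"az":0},{"claw":0.6,"tx":0,"ty":0,"tz":-0.0005,"ax":0,"ay":0,"az":0},{"claw":0.6,"tx":0,"ty":0,"tz":-0.0005,"ax":0,"ay":0,"az":0},{"claw":0.6,"tx":0,"ty":0,"tz":-0.0005,"ax":0,"ay":0,"az":0},{"claw":0.6,"tx":0,"ty":0,"tz":-0.03,"ax":0,"ay":0,"az":0},{"claw":0.6,"tx":0,"ty":0,"tz":-0.08,"ax":0,"ay":0,"az":0},{"claw":0.6,"tx":0,"ty":0,"tz":-0.14,"ax":0,"ay":0,"az":0},{"claw":0.6,"tx":0,"ty":0,"tz":-0.20,"ax":0,"ay":0,"az":0}]'; python3 m.py; python3 w.py v5 | grep -v _tab
```

```text
time: 29.55
ee_pos: [0.4795, 0.4173, 0.2944]
ee_rot: [0.912, 0.411, -0.0, 0.0]
wrist_force: [0.4, -0.3, -0.1]
width: 0.602
grasp_force: 0.0
t 29.55 tcp [0.4795 0.4173 0.2944] inc [-0.1003  0.4272  0.2944] yaw_of_tool_y -41.48 zax [-0. -0. -1.] w 0.602 F [ 0.4 -0.3 -0.1] g 0.0
0.13 305 ((483.5231018066406, 419.5390319824219), (25.75570297241211, 25.566181182861328), 48.38550567626953) 0.14829114721071407
0.037 588 ((484.28411865234375, 420.1084289550781), (45.502113342285156, 89.57220458984375), 48.065673828125) 0.05323381238709515
bottle 1335 [0.60332115 0.4220893  0.20790706]
jar 77 [0.37844631 0.37625767 0.08541742]
hood high 2824 0.43998379304942425
t 29.65 tcp [0.4818 0.4191 0.2998] inc [-0.0978  0.4287  0.2998] yaw_of_tool_y -41.48 zax [ 0.009  0.006 -1.   ] w 0.6 F [ 1.5  0.8 -0.4] g 0.0
  scene mallet [([-0.1015, 0.4396, 0.0437], 0.69)]
  hood top z 0.4396782985226167
side L 100 x pct [-0.0834 -0.0802 -0.0756] zmax 0.1433 top n 36 [-0.0798  0.0808  0.1364]
side R 116 x pct [-0.0855 -0.0817 -0.0763] zmax 0.142 top n 38 [-0.0809 -0.09    0.1367]
  side mallet [([-0.1104, 0.4145, 0.0475], 0.88)]
  hood top z 0.44184166117906465
```

View pics/v5_side.png

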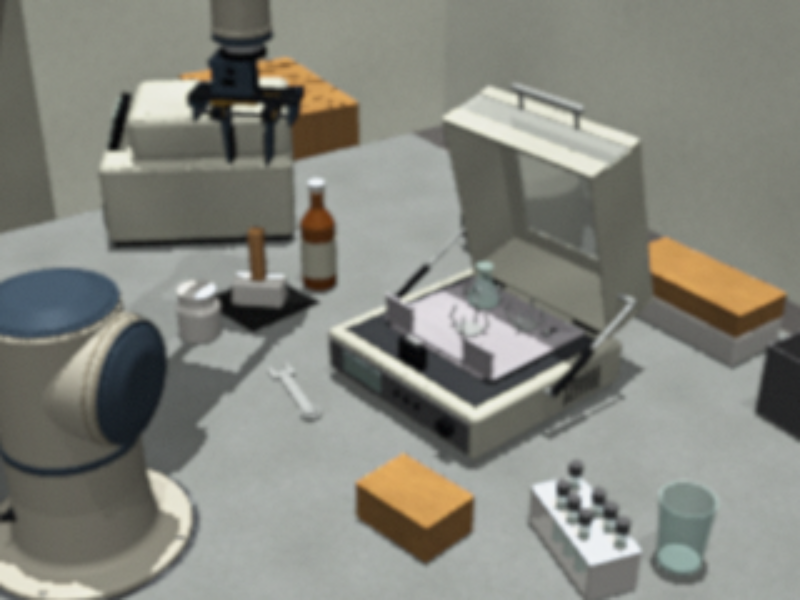

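The side picture shows the mallet upright and released on its mat at (258,270), the hood open, both tabs back, and nothing else moved. I'll let the arm settle and hand in.

```bash
python3 -m inch '[{"claw":0.6,"tx":0,"ty":0,"tz":0,"ax":0,"ay":0,"az":0},{"claw":0.6,"tx":0,"ty":0,"tz":0,"ax":0,"ay":0,"az":0},{"claw":0.6,"tx":0,"ty":0,"tz":0,"ax":0,"ay":0,"az":0},{"claw":0.6,"tx":0,"ty":0,"tz":0,"ax":0,"ay":0,"az":0}]'; python3 -c "
from cell import robot; print(robot.hand_in())"
```

```text
time: 30.55
ee_pos: [0.4798, 0.4175, 0.2926]
ee_rot: [0.912, 0.411, 0.0, -0.0]
wrist_force: [-0.2, 0.1, 0.2]
width: 0.602
grasp_force: 0.0
the job is handed in; nothing more can be done
None
```

I handed the job in at about 30.6 s, and hand-in gave no verdict: the hood is open on its struts, both tabs were tapped back until they met their stops, the mallet stands upright on its mat, and nothing else looks moved in the last picture.

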